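# Power up the grinding bench

### The arm

A 6-joint arm with a two-finger parallel gripper is mounted at the origin on the work surface. World frame = base frame: x ahead of the robot, y to its left, z up, the work surface at z = 0. Lengths are in mm, angles in rad, forces in N, time in s.
With the tool pointing down it reaches from about 375 to 900 mm from the base axis. Payload 3.1 kg.
Tool frame: the origin (TCP) lies on the centre line of the jaws, within the pads' length; the fingertips stand 25 mm ahead of it and the grasp point (between the pads) lies 6 mm ahead of it (ctrl.tip_extent is the distance from the TCP to the fingertips, in mm); z points along the fingers, x is the direction in which the jaws open and shut, and the axes are right-handed (so a half turn about z gives the same grasp; the last joint's range is limited). The gripper opens to 85 mm and grips with 20 to 120 N. Pads are 22 mm wide; open, the fingers measure 114 mm over their backs; the gripper's body (76 mm by 85 mm) begins 54 mm behind the grasp point. The pads swing forward as they close: fully open they stand 13 mm farther back than shut.
Start: joints at [0.995, 0.527, 1.433, -0, 1.181, -0.178], TCP at [242.078, 576.19, 256.31] pointing down, gripper open.
Joint ranges: [-3.08, 3.08], [-0.75, 2.2], [0.22, 2.44], [-1.43, 4.57], [0, 2.65], [-2.85, 2.85]. Speed limits (rad/s): [2.79, 2.79, 3.14, 3.14, 3.14, 3.14].

### API

Orientations are given as a rotation vector (axis times angle).
In Python, from rig import ctrl gives the robot as it stands.
- The arm moves only by the tool send_rows, never from a script. Its argument "rows" is a list of rows, each an object with "jaw": the opening, from 0 (shut) to 1 (fully open); "dp": the shift along the tool's x, y, z in mm, a list of three; "turn": the turn about the tool's z in degrees. In form: [{"jaw": jaw, "dp": [dx, dy, dz], "turn": turn}, ...]. A call has 1 to 12 rows; each row is the pose to reach, as a shift and turn from the pose commanded when the call began, along the tool's axes at that moment; what a row does not reach only later rows make up. A row lasts 1/10 s, in which the tool goes at most 50 mm and 8.59 degrees, less where a joint would pass 70% of its speed; a pose out of reach is approached as far as the arm can. A call with a gripper value outside its range is refused whole. The fingers move at their own pace and stop on an object; "force" is the grip in N (left out, the last holds). Time passes only in rows, so rows that repeat a pose let the fingers close. It gives the time, the measured TCP pose, the force and the opening at its end, in the units of the state.
- ctrl.read_state(): the state, without advancing time (a new reading comes with each control period).
- ctrl.get_image(name): name is "side" or "top" or "wrist"; returns a dict with "pixels" (384x512x3 uint8, red, green, blue), "fx", "fy", "cx", "cy" (pixels), "world_to_cam" (4x4, takes a point from world to camera coordinates). Camera axes: x right, y up, looking along -z (the intrinsics and any distortion apply to the point x, -y, -z); pixel columns grow to the right and rows downward; lengths in mm; the calibration is good to about 2 mm. A picture is of the moment at which its call begins. There is no depth.
- ctrl.sign_off(): hands the job in, once; it reports no verdict.
The state is a dict: "time_s": time; "qpos": joint angles; "joint_vel": joint speeds; "tau": joint torques, N m; "tool_pos": TCP position; "eef_rot": TCP orientation; "ft_force": force on the tool from outside, world axes, zero at the start; "wrist_torque": the same for the moment, N m; "width": opening from 0.0 (shut) to 1.0 (fully open).
Only numpy, scipy, OpenCV 4.12 (cv2) and the standard library are available. Lean on these libraries where they do the work, as an engineer would, in place of code of your own. Each camera call takes 0.05 s, during which the arm holds its last target. There are 200 camera calls.

### The job

Power up the bench for grinding: on the power box press the blue rocker fully on first (the dust extractor), then the yellow rocker fully on (the grinder), and last press the green start button fully in for a moment on the start/stop station and let it spring out again. Press with the closed fingertips, gripping nothing: do not lift, tip or push the station about, leave the white rocker and the red stop button alone, and leave the tools and parts lying about where they are.

Things in the scene. Friction and masses are not known exactly. Their poses are not given: they have to be found in the camera images.
- power_box: grey power box fixed to the bench, 150 (x) by 270 (y) by 45 mm high; origin at the centre of its underside; its -x side faces the robot roughly. On top sit three white outlet modules side by side 62 mm apart at y = -95, -33 and +29 mm, each 138 by 58 by 6 mm, with one coloured rocker switch on its -x part and a round coloured-rimmed socket cover on its +x part; which colour is in which place varies. A black rubber strip lies beyond them at +y, where the bushing stands
- extractor_rocker (a joint): blue rocker switch (hinge): 0 = off, its near half sticks up; 0.32 rad = fully on, near half lies level and flush and the far half sticks up. Stays where it is left (friction about 0.08 N m, i.e. 3 to 5 N pressed down at the pad). 64 mm long along the power box's x, 34 mm wide; its pivot lies across its middle, parallel to the box's y, 59 mm above the bench. V-shaped: the two halves are flat, 0.32 rad apart. Switches the dust extractor's outlet
- extractor_pad (a point): point on the upper face of the near half (the box's -x side) of the blue rocker, 22 mm from its pivot towards the near end; moves with it: 66 mm above the bench when off, 59 mm when on. Axes: x and y as the power box's, pitched with the rocker
- grinder_rocker (a joint): yellow rocker switch (hinge): 0 = off, its near half sticks up; 0.32 rad = fully on, near half lies level and flush and the far half sticks up. Stays where it is left (friction about 0.08 N m, i.e. 3 to 5 N pressed down at the pad). 64 mm long along the power box's x, 34 mm wide; its pivot lies across its middle, parallel to the box's y, 59 mm above the bench. V-shaped: the two halves are flat, 0.32 rad apart. Switches the grinder's outlet
- grinder_pad (a point): point on the upper face of the near half (the box's -x side) of the yellow rocker, 22 mm from its pivot towards the near end; moves with it: 66 mm above the bench when off, 59 mm when on. Axes: x and y as the power box's, pitched with the rocker
- spare_rocker (a joint): white rocker switch (hinge): 0 = off, its near half sticks up; 0.32 rad = fully on, near half lies level and flush and the far half sticks up. Stays where it is left (friction about 0.08 N m, i.e. 3 to 5 N pressed down at the pad). 64 mm long along the power box's x, 34 mm wide; its pivot lies across its middle, parallel to the box's y, 59 mm above the bench. V-shaped: the two halves are flat, 0.32 rad apart. Spare outlet: stays off
- spare_pad (a point): point on the upper face of the near half (the box's -x side) of the white rocker, 22 mm from its pivot towards the near end; moves with it: 66 mm above the bench when off, 59 mm when on. Axes: x and y as the power box's, pitched with the rocker
- station: loose start/stop station, grey steel box 140 (x) by 80 (y) by 50 mm high, about 0.9 kg, standing on the bench to the left or right of the power box; origin at the centre of its underside. On its top two round buttons, each 30 mm across in a black collar 46 mm across and 12 mm high: green at x = -33 mm, red at x = +33 mm, y = 0
- start_button (a joint): green start button, a spring push button: 0 = out, 0.006 m = fully in, springs back; about 5 N holds it fully in, 1.5 N starts it moving
- start_button_top (a point): centre of the green button's upper face, 72 mm above the bench when out; moves with it; axes as the station's
- stop_button (a joint): red stop button, the same kind and values as the green one; not to be pressed
- stop_button_top (a point): centre of the red button's upper face, 72 mm above the bench when out
- parts_tray: bystander: loose empty orange tray 130 by 90 by 45 mm high, on the other side of the power box from the station; origin at the centre of its underside
- bushing: bystander: loose brass bushing 32 mm across, 30 mm high, standing on the power box's rubber strip; origin at the centre of its underside
- grease_jar: bystander: loose jar with red cap 60 mm across, 75 mm high; origin at the centre of its underside
- grinding_disc: bystander: loose dark disc 115 mm across, 6 mm thick, lying flat; origin at the centre of its underside
- hammer: bystander: hammer 260 mm long, 26 mm high, lying on the bench behind the power box; origin under the middle of its length, x axis towards the head
- spanner: bystander: spanner 180 mm long, 8 mm high, lying on the bench at the left; origin under its middle, x axis along it
- screwdriver: bystander: screwdriver 200 mm long, 26 mm high, lying on the bench at the right; origin under its middle, x axis towards the tip
Things that resemble listed ones, but are neither listed nor needed, are in the scene too. Of the things that look like the station, take the one that is farthest to the robot's right at the start.

How it is judged (in metres and radians):
On the way, in this order (a step that is already met when the one before it is completed fails the run):
1. the blue extractor rocker is fully on (value of joint extractor_rocker above 0.27 rad), for 0.1 s.
2. then the yellow grinder rocker is fully on too (value of joint each of grinder_rocker, extractor_rocker above 0.27 rad), for 0.1 s.
3. then the green start button is pushed fully in (all of step 2 and value of joint start_button above 0.0045 m), for 0.1 s.
At the end, for the whole second after the job is handed in: Blue and yellow rockers on (above 0.27 of 0.32 rad), white rocker off (below 0.16 rad), both buttons out (below 1.5 mm), the station standing at rest within 25 mm of where it was, and every loose bystander within 25 mm of where it was (all of step 2 and value of joint spare_rocker below 0.16 rad and value of joint each of start_button, stop_button below 0.0015 m and distance of each of station, parts_tray, bushing, grease_jar, grinding_disc, hammer, spanner, screwdriver from where it was at the start of the episode below 0.025 m and angle between station's own z axis and vertical below 0.05 rad and linear speed of station below 0.02 m/s); the robot touches nothing.
It fails at once if the grinder's outlet is switched on while the extractor's is not on (value of joint grinder_rocker above 0.16 rad and value of joint extractor_rocker below 0.2 rad).
It fails at once if the start button is pushed in before both rockers are on (value of joint start_button above 0.003 m and value of joint any of extractor_rocker, grinder_rocker below 0.27 rad).
It fails at once if the white rocker is tipped or the red stop button is pushed in (value of joint spare_rocker above 0.16 rad or value of joint stop_button above 0.003 m).
It fails at once if the start/stop station is lifted (12 mm), tipped (0.15 rad) or shoved more than 25 mm (height (world z) of station above 0.012 m or angle between station's own z axis and vertical above 0.15 rad or distance of station from where it was at the start of the episode above 0.025 m).
It fails at once if a tool, part, tray or jar lying about is moved more than 25 mm (distance of any of parts_tray, bushing, grease_jar, grinding_disc, hammer, spanner, screwdriver from where it was at the start of the episode above 0.025 m).
It also fails if it takes over 48 s, if anything falls off the work surface, if the arm or the gripper's body presses on something with over 40 N, if the wrist force passes 120 N, or if a joint passes its speed limit or range.

## Working session

There is one attempt and no reset: what is moved stays moved. The work goes in short steps, Python scripts to look and compute and a tool call to move; the robot and the scene stay as the last step left them, time stands still between calls to the robot, and variables do not carry over. Pictures are saved under pics/ and viewed, about 8 in all and at most 12, crops included, and the job is handed in when it is done.

Besides the shell and the picture viewer there is one more tool, called after "Request:" by a JSON object that holds its "method" and its "body", one argument or row to a line. send_rows: Moves the arm, as the interface text tells. Its arguments: {"type":"object","properties":{"rows":{"type":"array","items":{"type":"object","properties":{"jaw":{"type":"number"},"dp":{"type":"array","items":{"type":"number"}},"turn":{"type":"number"}}}},"force":{"type":"number"}},"required":["rows"]}

```bash
mkdir -p pics; cat > h.py <<'E'
import numpy as np, cv2
from rig import ctrl
def grab(n):
    im=ctrl.get_image(n); return im
def save(im,f,crop=None,s=1):
    p=im["pixels"][:,:,::-1]
    if crop: p=p[crop[1]:crop[3],crop[0]:crop[2]]
    cv2.imwrite("pics/"+f,cv2.resize(p,None,fx=s,fy=s,interpolation=cv2.INTER_CUBIC))
def ray(im,u,v,z):
    M=np.array(im["world_to_cam"]);R=M[:3,:3];c=-R.T@M[:3,3]
    d=R.T@np.array([(u-im["cx"])/im["fx"],-(v-im["cy"])/im["fy"],-1.])
    return c+d*(z-c[2])/d[2]
def proj(im,P):
    M=np.array(im["world_to_cam"]);q=M[:3,:3]@np.array(P,float)+M[:3,3]
    return im["cx"]+im["fx"]*q[0]/-q[2], im["cy"]-im["fy"]*q[1]/-q[2]
E
python3 - <<'E'
from h import *
import pickle
a=grab("top");b=grab("side");pickle.dump((a,b),open("im.pkl","wb"))
print({k:v for k,v in a.items() if k!="pixels"});print(ctrl.read_state(), ctrl.tip_extent)
save(a,"top0.png",s=1.5);save(b,"side0.png",s=1.5)
E
```

```text
{'fx': 456.18989297807934, 'fy': 456.18989297807934, 'cx': 258.1710923297657, 'cy': 201.24458045042866, 'world_to_cam': array([[-2.59718060e-02, -9.99581798e-01, -1.27158743e-02,
         5.22300543e+00],
       [ 9.94885284e-01, -2.70876965e-02,  9.73115009e-02,
        -5.61268819e+02],
       [-9.76152489e-02, -1.01234808e-02,  9.95172738e-01,
        -1.64351107e+03],
       [ 0.00000000e+00,  0.00000000e+00,  0.00000000e+00,
         1.00000000e+00]])}
{'time_s': 0.1, 'qpos': array([ 9.94485311e-01,  5.28367865e-01,  1.43380117e+00, -3.42053768e-05,
        1.18140844e+00, -1.78482953e-01]), 'joint_vel': array([ 1.31226217e-04, -2.42690969e-03, -1.95216246e-03,  9.77468515e-04,
        1.51454623e-04, -6.12572930e-05]), 'tau': array([-9.48575507e-04, -4.43305457e+01, -1.78585070e+01, -3.12117272e-04,
        3.88568529e-03,  2.03065063e-06]), 'tool_pos': array([241.76766084, 575.68093649, 255.42612207]), 'eef_rot': array([ 2.61591374,  1.73823522, -0.00284138]), 'ft_force': array([-0.29844798, -0.01300004,  0.36130603]), 'wrist_torque': array([ 0.02955774,  0.05125532, -0.01098546]), 'width': 0.9995095812150171} 25.0
```

View pics/top0.png

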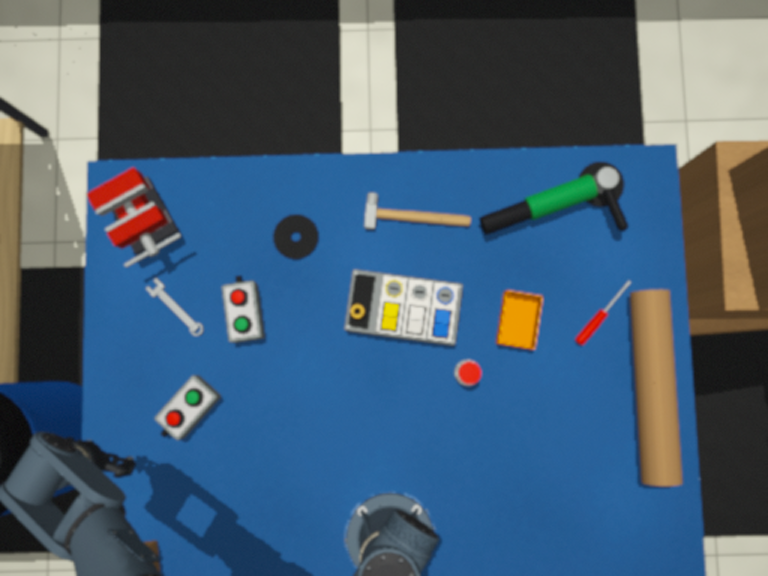

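View pics/side0.png

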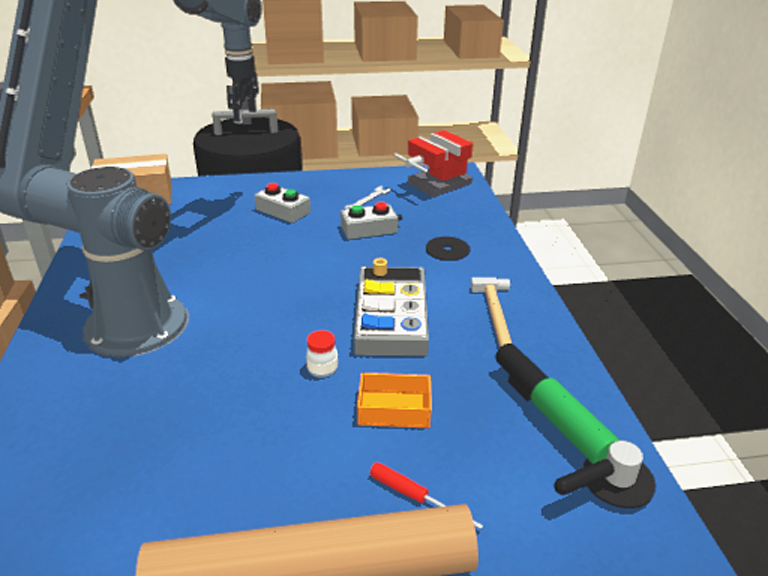

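Top view (1.5× pixels): there are two station-like boxes, at (242,312) and (187,407). The one at (242,312) is farther right (smaller y), so it fits the description. Rockers from left to right are yellow (390,316), white (415,320) and blue (441,322). I'll measure them and confirm in a crop.

```bash
python3 - <<'E'
from h import *
import pickle
a,b=pickle.load(open("im.pkl","rb"))
save(a,"crop0.png",(90,170,320,300),3.4)
for n,im in(("top",a),("side",b)):
    hsv=cv2.cvtColor(im["pixels"],cv2.COLOR_RGB2HSV)
    for c,lo,hi,z in (("yel",(24,120,120),(34,255,255),62),("blu",(100,150,190),(118,255,255),62),("grn",(50,120,60),(80,255,255),72),("red",(0,150,120),(6,255,255),72)):
        m=cv2.inRange(hsv,lo,hi)
        k,l,st,ce=cv2.connectedComponentsWithStats(m)
        for i in range(1,k):
            if 25<st[i][4]<3000 :
                p=ray(im,*ce[i],z)
                if 200<p[0]<1100 and abs(p[1])<600: print(n,c,st[i],ce[i].round(1),p.round(1))
    print()
# white module/box outline
hsv=cv2.cvtColor(a["pixels"],cv2.COLOR_RGB2HSV)
m=cv2.inRange(hsv,(0,0,90),(180,60,255))
k,l,st,ce=cv2.connectedComponentsWithStats(m)
for i in range(1,k):
    if 300<st[i][4]<6000:
        r=cv2.minAreaRect(np.argwhere(l==i)[:,::-1].astype(np.float32)); print(st[i],r,[ray(a,*q,50).round(0) for q in cv2.boxPoints(r)])
E
```

```text
top yel [254 202  12  18 176] [259.7 210.5] [524.4 -14.6  62. ]
top blu [290 207  10  17 131] [294.1 215. ] [ 505.1 -137.    62. ]
top grn [350 116  49  30 725] [374.7 130.5] [ 801.6 -437.2   72. ]
top grn [157 212   9   9  64] [160.8 215.8] [514.1 337.9  72. ]
top grn [124 260   9  10  70] [128.1 264.5] [345.  454.6  72. ]
top red [ 88 133   9   6  31] [ 91.7 135.3] [814.1 588.1  72. ]
top red [ 73 137  36  26 377] [ 90.3 149.9] [760.2 592.6  72. ]
top red [154 193   9  10  64] [158.  197.5] [580.  347.6  72. ]
top red [385 208  18  21 105] [393.6 218. ] [ 484.2 -487.6   72. ]
top red [306 242  13  14 149] [312.2 248.3] [ 385.  -196.2   72. ]
top red [111 274   9  10  67] [115.  278.7] [296.7 500.6  72. ]

side yel [243 186  20  10 160] [252.3 191.2] [525.1 -21.2  62. ]
side blu [242 209  21   9 142] [251.9 213.5] [ 507.5 -139.9   62. ]
side grn [190 127   7   4  27] [193.1 128.6] [345.9 442.8  72. ]
side grn [234 137   8   5  34] [237.7 139.1] [516.  328.9  72. ]
side grn [ 354  252   58   57 1420] [381.6 279.3] [ 791.4 -465.    72. ]
side red [250 135   8   5  31] [253.6 137.2] [5
[... 1018 characters left out ...]
array([401., 457.,  50.]), array([347., 398.,  50.]), array([242., 496.,  50.])]
[231 330  55  32 445] ((255.71331787109375, 343.2524719238281), (25.38913345336914, 55.31501007080078), 77.98851776123047) [array([ 84., 115.,  50.]), array([119., -76.,  50.]), array([ 34., -92.,  50.]), array([-1., 99., 50.])]
[ 469  357   43   27 1146] ((490.0, 369.9999694824219), (41.99999237060547, 25.999996185302734), -0.0) [array([ -92., -722.,   50.]), array([  -5., -729.,   50.]), array([  -8., -874.,   50.]), array([ -95., -867.,   50.])]
[  0 367  52  17 746] ((25.5, 375.0), (16.0, 51.0), 90.0) [array([ -1., 912.,  50.]), array([ -5., 732.,  50.]), array([-60., 731.,  50.]), array([-56., 911.,  50.])]
```

View pics/crop0.png

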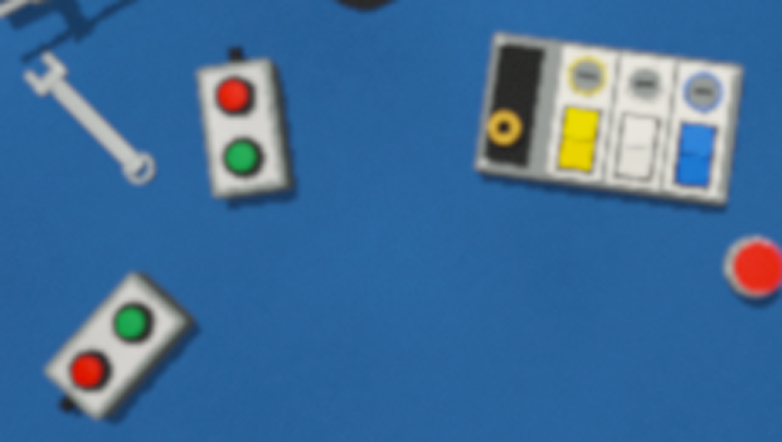

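Crop confirmed: the station at (161,207) raw px has its green button nearest the robot and its red one far, and its x axis points away from the robot. It is the farther right of the two. Box yaw is about -8.9°. I'll compute the move to hover over the blue pad, with the jaw axis along the box's x.

```bash
cat >> h.py <<'E'
from scipy.spatial.transform import Rotation as Ro
def rel(target,yaw=None):
    s=ctrl.read_state();R=Ro.from_rotvec(s["eef_rot"]).as_matrix()
    x=R[:,0];y=np.degrees(np.arctan2(x[1],x[0]))
    print("t",round(s["time_s"],2),"pos",s["tool_pos"].round(1),"yaw",y.round(1),"F",s["ft_force"].round(1),"w",round(s["width"],2))
    print("dp",(R.T@(np.array(target)-s["tool_pos"])).round(1),"turn",None if yaw is None else round(y-yaw,1), "zaxis",R[:,2].round(3))
E
python3 -c "
from h import *
rel([482,-135,160],-8.9)"
```

```text
t 0.1 pos [241.8 575.7 255.4] yaw 67.2 F [-0.3 -0.   0.4] w 1.0
dp [-561.9  496.8   96.4] turn 76.1 zaxis [-0.001 -0.002 -1.   ]
```

Request:
{"method": "send_rows", "body": {
  "rows": [
    {"jaw":0,"dp":[-37,33,0],"turn":5},
    {"jaw":0,"dp":[-75,66,0],"turn":10},
    {"jaw":0,"dp":[-112,99,0],"turn":15},
    {"jaw":0,"dp":[-150,132,0],"turn":20},
    {"jaw":0,"dp":[-187,166,0],"turn":25},
    {"jaw":0,"dp":[-225,199,0],"turn":30},
    {"jaw":0,"dp":[-262,232,0],"turn":35},
    {"jaw":0,"dp":[-300,265,0],"turn":40},
    {"jaw":0,"dp":[-337,298,0],"turn":46},
    {"jaw":0,"dp":[-375,331,0],"turn":51},
    {"jaw":0,"dp":[-412,364,0],"turn":56},
    {"jaw":0,"dp":[-450,397,0],"turn":61}
  ],
  "force": 30
}}

```text
time_s: 1.3
tool_pos: [433.7, 6.1, 256.3]
eef_rot: [-3.137, -0.164, 0.0]
ft_force: [0.1, -0.2, -0.4]
width: -0.003
```

```bash
python3 -c "
from h import *
rel([482,-135,160],-8.9)"
```

```text
t 1.3 pos [433.7   6.1 256.3] yaw 6.0 F [ 0.1 -0.2 -0.4] w -0.0
dp [ 33.3 145.4  96.2] turn 14.9 zaxis [-0.  0. -1.]
```

Request:
{"method": "send_rows", "body": {
  "rows": [
    {"jaw":0,"dp":[9,38,10],"turn":6},
    {"jaw":0,"dp":[18,80,30],"turn":11},
    {"jaw":0,"dp":[26,115,55],"turn":15},
    {"jaw":0,"dp":[33,145,80],"turn":15},
    {"jaw":0,"dp":[33,145,96],"turn":15},
    {"jaw":0,"dp":[33,145,96],"turn":15},
    {"jaw":0,"dp":[33,145,96],"turn":15}
  ]
}}

```text
time_s: 2.0
tool_pos: [481.5, -132.0, 160.0]
eef_rot: [-3.131, 0.241, 0.003]
ft_force: [-0.7, 0.4, 0.7]
width: -0.002
```

```bash
python3 - <<'E'
from h import *
rel([482,-135,160],-8.9)
w=grab("wrist");t=grab("top");s=grab("side")
p=ctrl.read_state()["tool_pos"]
for im in (w,t,s): print([np.round(proj(im,q),0) for q in (p+[0,0,-25],[483.4,-133.6,66],[502.7,-11.2,66])])
c=lambda im,u,v:cv2.resize(im["pixels"][v-75:v+75,u-95:u+95],(380,300),interpolation=cv2.INTER_CUBIC)
a=np.hstack([c(t,275,210),c(s,250,200)]);b=cv2.resize(w["pixels"],(400,300))
b=np.hstack([b,np.zeros((300,360,3),np.uint8)])
cv2.imwrite("pics/h1.png",np.vstack([a,b])[:,:,::-1])
E
```

```text
t 2.0 pos [ 481.5 -132.   160. ] yaw -8.8 F [-0.7  0.4  0.7] w -0.0
dp [1.  2.9 0. ] turn 0.1 zaxis [-0.002  0.001 -1.   ]
[array([255., 252.]), array([256., 210.]), array([257.,  20.])]
[array([294., 220.]), array([293., 221.]), array([259., 217.])]
[array([243., 193.]), array([244., 212.]), array([245., 189.])]
```

View pics/h1.png

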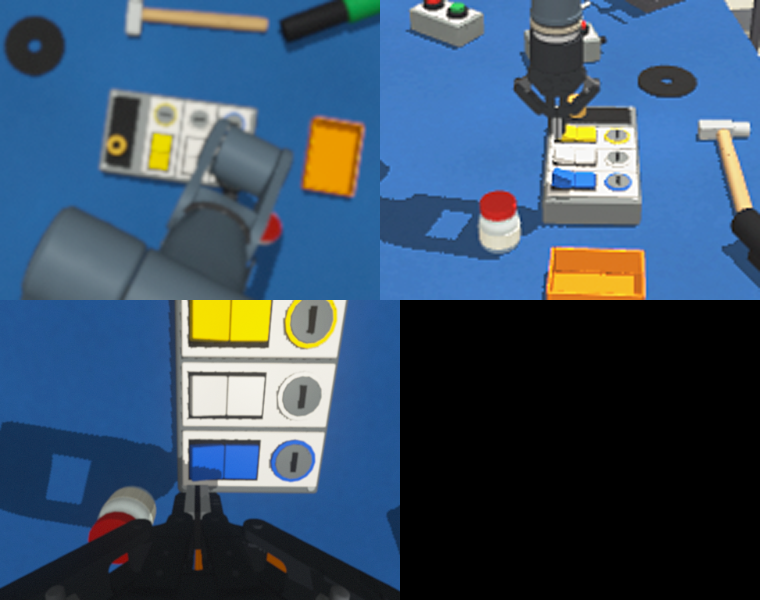

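The wrist view shows the blue near half at about (207,461) in the picture, which matches the projection (200,464) within about 3 mm. Fingers are shut and clear of the jar. Now pressing in steps.

Request:
{"method": "send_rows", "body": {
  "rows": [
    {"jaw":0,"dp":[0,1,35],"turn":0},
    {"jaw":0,"dp":[0,1,62],"turn":0},
    {"jaw":0,"dp":[0,1,69],"turn":0},
    {"jaw":0,"dp":[0,1,72],"turn":0},
    {"jaw":0,"dp":[0,1,74],"turn":0},
    {"jaw":0,"dp":[0,1,75],"turn":0},
    {"jaw":0,"dp":[0,1,76],"turn":0},
    {"jaw":0,"dp":[0,1,76],"turn":0},
    {"jaw":0,"dp":[0,1,76],"turn":0}
  ]
}}

```text
time_s: 3.05
tool_pos: [482.3, -133.5, 84.7]
eef_rot: [3.132, -0.241, 0.002]
ft_force: [-1.0, 1.0, 2.4]
width: 0.002
```

Request:
{"method": "send_rows", "body": {
  "rows": [
    {"jaw":0,"dp":[0,0,1],"turn":0},
    {"jaw":0,"dp":[0,0,2],"turn":0},
    {"jaw":0,"dp":[0,0,2],"turn":0},
    {"jaw":0,"dp":[0,0,2],"turn":0}
  ]
}}

```text
time_s: 3.45
tool_pos: [482.3, -133.5, 83.9]
eef_rot: [3.132, -0.241, 0.002]
ft_force: [-2.8, 3.0, 16.9]
width: 0.0
```

Force rose to 17 N at tip height 59, so the rocker is at its stop. Lifting and moving 124 mm along the box's y to the yellow one.

Request:
{"method": "send_rows", "body": {
  "rows": [
    {"jaw":0,"dp":[0,0,-30],"turn":0},
    {"jaw":0,"dp":[0,0,-70],"turn":0},
    {"jaw":0,"dp":[0,-40,-78],"turn":0},
    {"jaw":0,"dp":[0,-80,-78],"turn":0},
    {"jaw":0,"dp":[0,-115,-78],"turn":0},
    {"jaw":0,"dp":[0,-124,-78],"turn":0},
    {"jaw":0,"dp":[0,-124,-78],"turn":0},
    {"jaw":0,"dp":[0,-124,-78],"turn":0}
  ]
}}

```text
time_s: 4.25
tool_pos: [501.2, -11.7, 160.2]
eef_rot: [3.132, -0.24, 0.001]
ft_force: [-0.2, -0.4, 0.5]
width: -0.003
```

```bash
python3 - <<'E'
from h import *
rel([502,-11,160],-8.9)
w=grab("wrist");s=grab("side")
print([np.round(proj(w,q)) for q in ([502.7,-11.2,66],)])
a=cv2.resize(w["pixels"],(400,300)); b=cv2.resize(s["pixels"][160:240,200:306],(400,300),interpolation=cv2.INTER_CUBIC)
cv2.imwrite("pics/h2.png",np.hstack([a,b])[:,:,::-1])
E
```

```text
t 4.25 pos [501.2 -11.7 160.2] yaw -8.8 F [-0.2 -0.4  0.5] w -0.0
dp [ 0.7 -0.8  0.2] turn 0.1 zaxis [ 0.001 -0.001 -1.   ]
[array([255., 207.])]
```

View pics/h2.png

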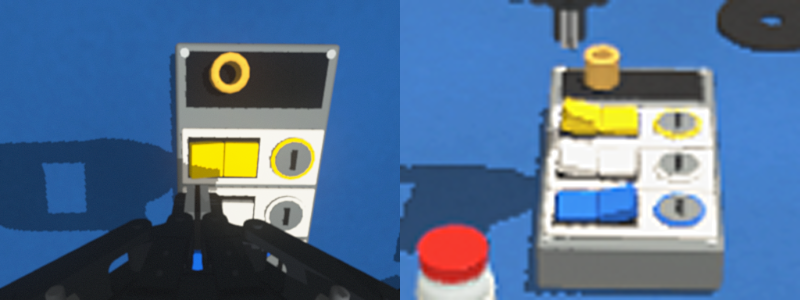

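The side crop shows the blue rocker on (near half level, far half up) and the white and yellow rockers off. The wrist view puts the yellow near half at (207,160) against a predicted (199,162), so it is aligned. Pressing.

Request:
{"method": "send_rows", "body": {
  "rows": [
    {"jaw":0,"dp":[0,-1,35],"turn":0},
    {"jaw":0,"dp":[0,-1,62],"turn":0},
    {"jaw":0,"dp":[0,-1,69],"turn":0},
    {"jaw":0,"dp":[0,-1,72],"turn":0},
    {"jaw":0,"dp":[0,-1,74],"turn":0},
    {"jaw":0,"dp":[0,-1,76],"turn":0},
    {"jaw":0,"dp":[0,-1,77],"turn":0},
    {"jaw":0,"dp":[0,-1,78],"turn":0},
    {"jaw":0,"dp":[0,-1,78],"turn":0},
    {"jaw":0,"dp":[0,-1,78],"turn":0}
  ]
}}

```text
time_s: 5.35
tool_pos: [501.4, -10.1, 84.0]
eef_rot: [3.132, -0.24, 0.003]
ft_force: [-2.9, -1.2, 10.7]
width: 0.001
```

Request:
{"method": "send_rows", "body": {
  "rows": [
    {"jaw":0,"dp":[0,0,1],"turn":0},
    {"jaw":0,"dp":[0,0,1],"turn":0},
    {"jaw":0,"dp":[0,0,-30],"turn":0},
    {"jaw":0,"dp":[0,0,-70],"turn":0},
    {"jaw":0,"dp":[0,-5,-95],"turn":0},
    {"jaw":0,"dp":[-5,-50,-95],"turn":0},
    {"jaw":0,"dp":[-11,-97,-95],"turn":0},
    {"jaw":0,"dp":[-16,-145,-95],"turn":0},
    {"jaw":0,"dp":[-22,-193,-95],"turn":0},
    {"jaw":0,"dp":[-28,-240,-95],"turn":0},
    {"jaw":0,"dp":[-34,-288,-95],"turn":-5},
    {"jaw":0,"dp":[-37,-320,-95],"turn":-10}
  ]
}}

```text
time_s: 6.55
tool_pos: [513.6, 315.9, 178.0]
eef_rot: [-3.139, -0.042, -0.005]
ft_force: [0.5, -0.0, 0.8]
width: 0.001
```

```bash
python3 -c "
from h import *
rel([514,336,155],8.4)"
```

```text
t 6.55 pos [513.6 315.9 178. ] yaw 1.5 F [ 0.5 -0.   0.8] w 0.0
dp [  0.8 -20.   23.1] turn -6.9 zaxis [ 0.003  0.002 -1.   ]
```

Request:
{"method": "send_rows", "body": {
  "rows": [
    {"jaw":0,"dp":[0,-10,10],"turn":-5},
    {"jaw":0,"dp":[1,-18,20],"turn":-7},
    {"jaw":0,"dp":[1,-18,23],"turn":-7},
    {"jaw":0,"dp":[1,-18,23],"turn":-7},
    {"jaw":0,"dp":[1,-18,23],"turn":-7}
  ]
}}

```text
time_s: 7.05
tool_pos: [514.3, 329.0, 154.4]
eef_rot: [3.134, 0.222, -0.0]
ft_force: [-0.0, -0.6, -0.4]
width: -0.001
```

```bash
python3 - <<'E'
from h import *
rel([514,336,155],8.4)
w=grab("wrist");s=grab("side")
hsv=cv2.cvtColor(w["pixels"],cv2.COLOR_RGB2HSV)
for lo,hi in (((50,120,60),(80,255,255)),((0,150,110),(6,255,255))):
    k,l,st,ce=cv2.connectedComponentsWithStats(cv2.inRange(hsv,lo,hi))
    for i in range(1,k):
        if st[i][4]>200: print(st[i],ce[i].round(1),ray(w,*ce[i],72).round(1))
print([np.round(proj(w,q)) for q in ([514,338,72],)])
a=cv2.resize(w["pixels"],(400,300)); b=cv2.resize(s["pixels"][110:230,150:310],(400,300),interpolation=cv2.INTER_CUBIC)
cv2.imwrite("pics/h3.png",np.hstack([a,b])[:,:,::-1])
E
```

```text
t 7.05 pos [514.3 329.  154.4] yaw 8.1 F [-0.  -0.6 -0.4] w -0.0
dp [ 0.7 -6.9 -0.6] turn -0.3 zaxis [-0. -0. -1.]
[ 237  177   43   42 1403] [258.1 197.8] [515.9 341.   72. ]
[ 331  178   45   43 1511] [353.2 198.9] [580.2 349.4  72. ]
[array([255., 202.])]
```

View pics/h3.png

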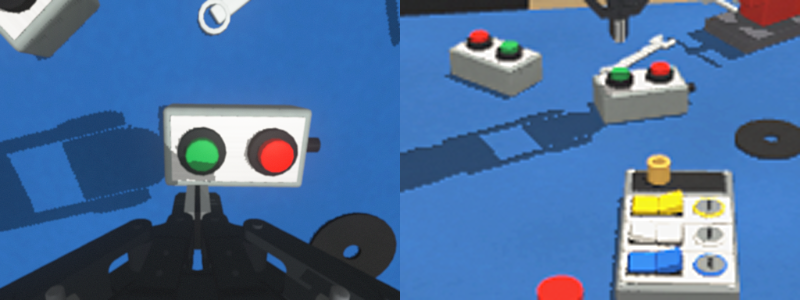

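Wrist view: green button at (202,153), red at (276,155). Wrist and top agree on green at about (515,339.5). First, a zoom to confirm yellow is on before pressing start.

```bash
python3 - <<'E'
from h import *
s=grab("side"); save(s,"rock.png",(235,180,295,235),10)
E
```

```text
(no output)
```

View pics/rock.png

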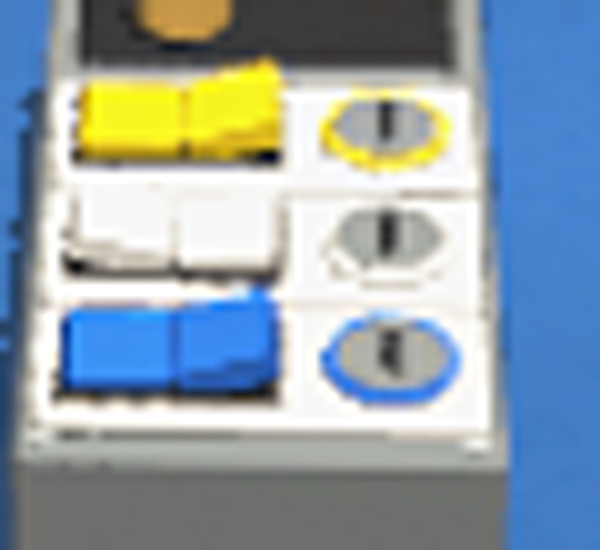

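Request:
{"method": "send_rows", "body": {
  "rows": [
    {"jaw":0,"dp":[2,-5,0],"turn":0},
    {"jaw":0,"dp":[2,-10,10],"turn":0},
    {"jaw":0,"dp":[2,-10,20],"turn":0},
    {"jaw":0,"dp":[2,-10,30],"turn":0},
    {"jaw":0,"dp":[2,-10,40],"turn":0},
    {"jaw":0,"dp":[2,-10,40],"turn":0},
    {"jaw":0,"dp":[2,-10,40],"turn":0}
  ]
}}

```text
time_s: 7.9
tool_pos: [514.3, 340.0, 113.6]
eef_rot: [3.133, 0.225, -0.002]
ft_force: [0.4, 0.4, 0.2]
width: 0.002
```

Blue and yellow are both on, with far halves raised at (235,340) and (235,105), and white is off. Pressing start.

Request:
{"method": "send_rows", "body": {
  "rows": [
    {"jaw":0,"dp":[0,0,10],"turn":0},
    {"jaw":0,"dp":[0,0,16],"turn":0},
    {"jaw":0,"dp":[0,0,19],"turn":0},
    {"jaw":0,"dp":[0,0,21],"turn":0},
    {"jaw":0,"dp":[0,0,22],"turn":0},
    {"jaw":0,"dp":[0,0,23],"turn":0},
    {"jaw":0,"dp":[0,0,23],"turn":0},
    {"jaw":0,"dp":[0,0,23],"turn":0}
  ]
}}

```text
time_s: 8.7
tool_pos: [514.4, 340.1, 91.6]
eef_rot: [3.133, 0.225, -0.0]
ft_force: [-1.8, -1.6, 4.5]
width: -0.001
```

Request:
{"method": "send_rows", "body": {
  "rows": [
    {"jaw":0,"dp":[0,0,1],"turn":0},
    {"jaw":0,"dp":[0,0,2],"turn":0},
    {"jaw":0,"dp":[0,0,2],"turn":0},
    {"jaw":0,"dp":[0,0,2],"turn":0}
  ]
}}

```text
time_s: 9.1
tool_pos: [514.5, 340.1, 91.0]
eef_rot: [3.133, 0.225, 0.0]
ft_force: [-3.0, -3.0, 13.4]
width: -0.001
```

Force is 13 N at tip height 66, so the button is fully in. Retracting straight up and out of the camera's way.

Request:
{"method": "send_rows", "body": {
  "rows": [
    {"jaw":0,"dp":[0,0,-5],"turn":0},
    {"jaw":0,"dp":[0,0,-20],"turn":0},
    {"jaw":0,"dp":[0,0,-60],"turn":0},
    {"jaw":0,"dp":[0,0,-100],"turn":0},
    {"jaw":0,"dp":[0,0,-140],"turn":0},
    {"jaw":0,"dp":[0,0,-160],"turn":0},
    {"jaw":0,"dp":[0,0,-160],"turn":0},
    {"jaw":0,"dp":[0,0,-160],"turn":0},
    {"jaw":0,"dp":[0,0,-160],"turn":0}
  ]
}}

```text
time_s: 10.0
tool_pos: [513.6, 339.8, 247.7]
eef_rot: [3.133, 0.225, -0.005]
ft_force: [0.0, 0.0, -0.8]
width: 0.0
```

```bash
python3 - <<'E'
from h import *
import pickle
a,b=pickle.load(open("im.pkl","rb"))
s=grab("side"); w=grab("wrist")
for im in(b,s):
    hsv=cv2.cvtColor(im["pixels"],cv2.COLOR_RGB2HSV)
    for lo,hi in (((50,120,60),(80,255,255)),((0,150,110),(6,255,255))):
        k,l,st,ce=cv2.connectedComponentsWithStats(cv2.inRange(hsv,lo,hi)[:160])
        print([ce[i].round(1) for i in range(1,k) if 20<st[i][4]<60],end=" ")
    print()
save(s,"end.png",(150,100,310,240),4)
rel([0,0,0])
E
```

```text
[array([193.1, 128.6]), array([237.7, 139.1])] [array([181.1, 124.5]), array([253.6, 137.2])] 
[array([193.1, 128.6]), array([237.7, 139.1])] [array([181.1, 124.5]), array([253.6, 137.2])] 
t 10.1 pos [513.7 339.8 247.4] yaw 8.2 F [-0.5  0.3  1. ] w 0.0
dp [-556.   262.8  249.6] turn None zaxis [-0.003 -0.001 -1.   ]
```

View pics/end.png

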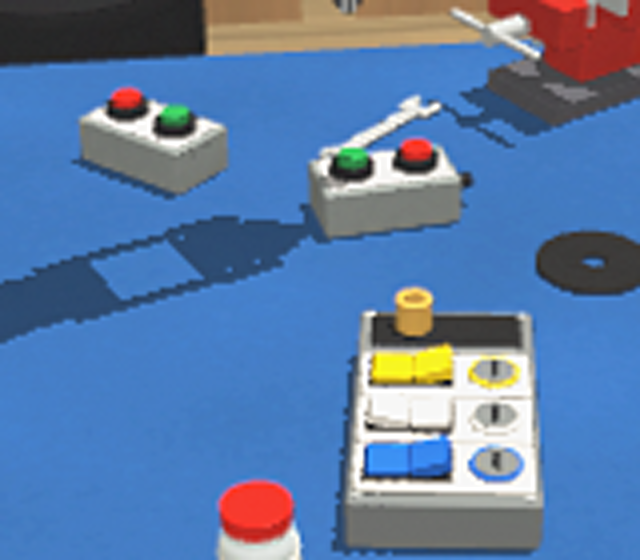

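The final view shows blue (405,458) and yellow (410,366) on and white (408,412) off. The green (352,162) and red buttons are out and have not shifted by a pixel since the start. Handing in.

```bash
python3 -c "
from rig import ctrl
print(ctrl.sign_off())"
```

```text
the job is handed in; nothing more can be done
None
```

The bench is powered up for grinding and the job is handed in, at about 10 s on the robot's clock. I pressed the blue rocker on, then the yellow one. Last, I pressed the green start button fully in and let it spring out, on the station farther to the robot's right.

| Press | Force felt | Tip height |
|---|---|---|
| Blue rocker | 17 N | 59 mm |
| Yellow rocker | 11 N, then 1 mm further with no force reading taken | 59 mm |
| Green start button | 13 N | 66 mm |

- **Final picture:** blue and yellow are on, white is off, and both buttons are out. The station's two buttons are at exactly the same pixels as at the start. The arm was well clear of everything, about 250 mm up.
- **Bystanders:** nothing was touched on the way. I did not measure their positions again at the end.
- **Disagreement:** the cameras differed by up to about 9 mm in y. I relied on the top and wrist views, which agreed within about 3 mm. No check failed.

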